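# Blank off a manifold port and tug-test the plug

## Robot

A 6-joint arm with a two-finger parallel gripper is mounted at the origin on a cart in front of the work surface, level with it; the furniture and walls round the work are solid. World frame = base frame: x ahead of the robot, y to its left, z up, the work surface at z = 0. Lengths are in mm, angles in rad, forces in N, time in s.
With the tool pointing down it reaches from about 400 to 825 mm from the base axis. Payload 7 kg.
Tool frame: the origin (TCP) lies at the very end of the fingers, on their centre line; the grasp point (between the pads) lies 19 mm behind it; z points along the fingers, y is the line along which they close (so a half turn about z gives the same grasp; the last joint's range is limited). The gripper opens to 88 mm and grips with 3 to 60 N. Pads are 19 mm wide; open, the fingers measure 130 mm over their backs; the gripper's body (78 mm by 193 mm) begins 47 mm behind the grasp point.
Start: joints at [1.39, 0.359, 0.012, 0, -1.224, -0.288], TCP at [304.98, 602.148, 226.561] pointing down, gripper open.
Joint ranges: [-3.07, 3.07], [-1.43, 2.12], [-1.02, 1.25], [-3.03, 1.67], [-3.05, -0], [-3.03, 3.03]. Speed limits (rad/s): [2.39, 2.39, 3.01, 3.14, 3.14, 3.14].

## Interface

Orientations are given as a rotation vector (axis times angle).
In Python, from workcell import * gives the robot as it stands.
- The arm moves only by the tool jog_arm, never from a script. Its argument "series" is a list of rows, each a list of 3 entries, a list of its own where there are three numbers: the turn, a rotation vector about the tool's x, y, z scaled (see below), then the shift along the tool's x, y, z scaled (see below), then the closure, from -1 (fully open) to 1 (shut). A call has 1 to 12 rows; each row is the pose to reach, as a shift and turn from the pose commanded when the call began, along the tool's axes at that moment, turning the shorter way round; what a row does not reach only later rows make up. The controller multiplies each number of a shift by 250 mm and each number of a turn by 360 degrees. A row lasts 1/10 s, in which the tool goes at most 50 mm and 8.59 degrees, less where a joint would pass 70% of its speed; a pose out of reach is approached as far as the arm can. A call with a number of a shift or a turn outside -1 to 1 is refused whole. A call with a gripper value outside its range is refused whole. The fingers move at their own pace and stop on an object; "grip_force" is the grip in N (left out, the last holds). Time passes only in rows, so rows that repeat a pose let the fingers close. It gives the time, the measured TCP pose, the force, the opening and the grip force at its end, in the units of the state.
- observe(): the state, without advancing time (a new reading comes with each control period).
- get_image(name): name is "scene" or "top" or "wrist"; returns the picture (400x640x3 uint8, red, green, blue); there is no depth.
- calibration(name): a dict with "fx", "fy", "cx", "cy" (pixels), "k1" (the pictures are not rectified: a ray, as slopes to the right and down, at radius r is drawn at 1 + k1 r^2 times it, then the intrinsics apply), "world_from_camera" (4x4, takes a point from camera to world coordinates). Camera axes: x right, y down, z forward; pixel columns grow to the right and rows downward; lengths in mm; the calibration is good to about 2 mm. A picture is of the moment at which its call begins: read the wrist's pose just before it. calibration takes no time and is no camera call; for the wrist camera it gives the pose at the moment of the call.
- job_done(): hands the job in; it is judged then, once.
Trained networks look in the newest picture that a camera, given by its name, has taken for a name from the list of things; names that differ only in an ending like _2 or _b are one class to them, and where a whole thing is asked for, a point or a joint stands for the part that bears it (a point fixed in the world has none). Each returns a list of dicts, best first, with "conf" (0 to 1); they miss things now and then, are a little off and sometimes report something else, mostly with a low value. They report only what shows in the picture. A call takes as long as a camera call. They do not tell look-alikes from the thing itself.
- boxes_of(camera, name): "rect" ([centre column, centre row, width, height] in pixels, round what is visible of it).
- landmark_of(camera, name): "location" ([column, row] in pixels: a listed point, or the origin of a listed thing).
The state is a dict: "clock": time; "joint_pos": joint angles; "joint_vel": joint speeds; "joint_torque": joint torques, N m; "position": TCP position; "tcp_rot": TCP orientation; "force": force on the tool from outside, world axes, zero at the start; "ft_torque": the same for the moment, N m; "gripper_width": opening from 0.0 (shut) to 1.0 (fully open); "grip_force": force on a finger pad.
Only numpy, scipy, OpenCV 4.12 (cv2) and the standard library are available. Lean on these libraries where they do the work, as an engineer would, in place of code of your own. Each camera call takes 0.05 s, during which the arm holds its last target. There are 200 camera calls.

## Task

Take the orange-handled blanking plug out of its black stand and press it straight down into the open middle port of the metal gas manifold until it has clicked and its collar sits on the block, pressing with no more than about 30 newtons. Keep hold of it and pull straight up with slowly rising force to about 15 newtons, keep it there for two seconds, never beyond 20, to prove that the catch holds. Then leave the plug standing released in the port, collar back down on the block, without disturbing the small beaker.

Things in the scene. Friction and masses are not known exactly. Their poses are not given: they have to be found in the camera images.
- plug: Loose blanking plug, 84 mm tall, about 60 g, upright in the stand. Origin at its tip (lowest point), z up along its axis. From the tip up (diameters): steel cone 6 to 16 mm wide up to 14 mm, 16 mm land to 18, 9 mm neck to 38, 16 mm shank to 44, 28 mm collar to 48 mm; then an orange grip block up to 84 mm, 16 mm thick along its x, 24 mm wide along its y: grip it across the 16 mm.
- stand: Fixed black block 50 x 50 x 52 mm with a 19 mm hole in its top. Origin at the centre of its underside. The plug hangs loosely in it by its collar, tip 8 mm above the worktop.
- manifold: Fixed aluminium block, 70 mm (its x) by 160 mm (its y), 64 mm high, feet to 202 mm along y; origin at the centre of its underside. On top, 52 mm either side of the middle along y, two blue-capped closed ports 14 mm high; a small dial gauge on its front (-x) face; the open port in the middle of the top.
- port (a point): Centre of the open port's mouth, at the block's top. Bore 18 mm, 56 mm deep, 3 mm chamfer. Seated, the plug's tip is 44 mm below it. Two hidden spring catches yield to the cone at about 3 to 15 N and snap into the neck. Their height differs each time: a seated plug pulled up has 1.5 to 13 mm of free play (a few N of rubbing), then stops hard, 10 N or more per mm; force may go on creeping up. Not snapped, it slides out.
- small_beaker: Small clear beaker, 60 mm wide, 80 mm tall, standing loose on the worktop; origin at the centre of its underside. Leave it alone.
Things that resemble listed ones, but are neither listed nor needed, are in the scene too. Leave any red look-alike of the manifold alone.

How it is judged (in metres and radians):
On the way, in this order (a step that is already met when the one before it is completed fails the run):
1. the plug is snapped into the port, collar down on the block (within 1 mm) (z of plug in the frame of port below -0.043 m and horizontal distance between plug and port below 0.004 m), for 0.1 s.
2. the gripped plug is pulled up against the catches with at least 11 N for 1.5 s, and the catches hold (z of plug in the frame of port between -0.0432 and -0.03 m and angle between plug's own z axis and vertical below 0.12 rad and contact force between plug and manifold above 11 N and contact force between the fingers and plug above 1 N), for 1.5 s.
At the end, for the whole second after the job is handed in: The plug is released and at rest, upright (within 7 degrees) in the middle port, its collar down on the block (within 2 mm), within 4 mm of the port's axis (z of plug in the frame of port below -0.042 m and horizontal distance between plug and port below 0.004 m and angle between plug's own z axis and vertical below 0.12 rad and linear speed of plug below 0.02 m/s and contact force between the fingers and plug below 0.1 N); the robot touches nothing.
It fails at once if the seated plug is pulled with more than 22 N (z of plug in the frame of port between -0.0432 and -0.03 m and contact force between plug and manifold above 22 N).
It fails at once if the plug is pressed against the manifold with more than 40 N (contact force between plug and manifold above 40 N).
It fails at once if the small beaker is moved by more than 15 mm or tipped (distance of small_beaker from where it was at the start of the episode above 0.015 m or angle between small_beaker's own z axis and vertical above 0.2 rad).
It also fails if it takes over 72 s, if anything falls off the work surface, if the arm or the gripper's body presses on something with over 40 N, if the wrist force passes 120 N, or if a joint passes its speed limit or range.

## Working session

There is one attempt and no reset: what is moved stays moved. The work goes in short steps, Python scripts to look and compute and a tool call to move; the robot and the scene stay as the last step left them, time stands still between calls to the robot, and variables do not carry over. Pictures are saved under pics/ and viewed, at most 10 in all, crops included, and the job is handed in when it is done.

Besides the shell and the picture viewer there is one more tool, called after ">>>" as a command line: name --argument value ..., lists and objects as JSON in quotes. jog_arm: Moves the arm, as the interface text tells. Its arguments: {"type":"object","properties":{"series":{"type":"array"},"grip_force":{"type":"number"}},"required":["series"]}

```bash
mkdir -p pics; cat > h.py <<'E'
from workcell import *
import numpy as np, cv2
from scipy.spatial.transform import Rotation as R
def ray(cam,px,C=None):
    c=C or calibration(cam); K=np.array([[c["fx"],0,c["cx"]],[0,c["fy"],c["cy"]],[0,0,1.]])
    p=cv2.undistortPoints(np.array([[px]],float),K,np.array([c["k1"],0,0,0.]))[0,0]
    T=np.array(c["world_from_camera"]); return T[:3,3],T[:3,:3]@np.array([p[0],p[1],1])
def at_z(cam,px,z,C=None):
    o,d=ray(cam,px,C); return o+d*(z-o[2])/d[2]
def proj(cam,P,C=None):
    c=C or calibration(cam); T=np.linalg.inv(np.array(c["world_from_camera"])); q=T[:3,:3]@P+T[:3,3]
    s=q[:2]/q[2]; s=s*(1+c["k1"]*(s@s)); return s*[c["fx"],c["fy"]]+[c["cx"],c["cy"]]
def save(n,im): cv2.imwrite(f"pics/{n}.png",im[:,:,::-1])
E
python3 - <<'E'
from h import *
np.set_printoptions(precision=1,suppress=True)
print(observe())
for cam in ("scene","top"):
    save(cam+"0",get_image(cam))
    print(cam,np.array(calibration(cam)["world_from_camera"])[:3,3])
    for n,z in (("plug",8),("stand",0),("manifold",0),("port",64),("small_beaker",0)):
        for d in landmark_of(cam,n)[:3]: print(n,round(d["conf"],2),np.array(d["location"]),at_z(cam,d["location"],z))
        for d in boxes_of(cam,n)[:3]: print("   box",n,round(d["conf"],2),np.array(d["rect"]))
E
```

```text
{'clock': 0.0, 'joint_pos': array([ 1.4,  0.4,  0. , -0. , -1.2, -0.3]), 'joint_vel': array([-0., -0., -0.,  0.,  0.,  0.]), 'joint_torque': array([  0. , -58.3,  29.3,   7. ,   0. ,  -0. ]), 'position': array([304.8, 601.7, 225.6]), 'tcp_rot': array([ 3.1, -0.7, -0. ]), 'force': array([-0.1, -0.4, -0.6]), 'ft_torque': array([ 0., -0.,  0.]), 'grip_force': 0.0, 'gripper_width': 1.0025508275772586}
scene [  -9.1 -614.3  586.8]
   box plug 0.76 [395.2 239.7  14.8  25.4]
stand 0.59 [389.3 270.4] [ 530.1 -188.3    0. ]
   box stand 0.65 [391.2 259.7  38.   42.4]
manifold 0.97 [277.  195.3] [542.9 164.4   0. ]
manifold 0.83 [297.5 261.3] [424.8 -51.    0. ]
   box manifold 0.75 [279.4 185.8  82.9  53.7]
   box manifold 0.69 [297.3 254.1 101.8  78.3]
port 0.83 [274.9 169.8] [546.4 169.4  64. ]
port 0.74 [294.4 237.9] [415.6 -58.1  64. ]
   box port 0.92 [277.2 183.7  85.7  48.3]
   box port 0.61 [297.7 256.5  99.   72.4]
small_beaker 0.87 [376.7 221.2] [630.6 -65.9   0. ]
   box small_beaker 0.87 [377.  207.1  27.7  48.6]
top [ 333.9  -37.5 1012.5]
plug 0.44 [408.1 203.3] [ 535.2 -190.9    8. ]
   box plug 0.7 [356.4 151.3  29.9  36.2]
   box plug 0.68 [413.6 199.2  17.3  15.4]
stand 0.57 [404.3 205. ] [ 532.3 -184.3    0. ]
   box stand 0.67 [408.1 202.2  37.5  28.5]
   box stand 0.43 [242.2 182.4  96.5  53.9]
manifold 0.91 [337.9 253.7] [415.7 -55.3   0. ]
manifold 0.71 [245.8 185.5] [538.6 154.4   0. ]
   box manifold 0.72 [338.7 253.3 102.   57.3]
   box manifold 0.56 [243.2 182.4  98.   56.5]
port 0.93 [342.1 252. ] [414.7 -61.9  64. ]
port 0.85 [233.8 175.8] [542.8 169.   64. ]
   box port 0.94 [337.6 255.1  98.1  52.4]
   box port 0.67 [243.2 181.  102.3  61. ]
small_beaker 0.83 [355.9 158.7] [622.2 -73.2   0. ]
   box small_beaker 0.56 [355.7 151.7  29.   37.8]
```

```bash
python3 - <<'E'
import cv2,numpy as np
a=cv2.imread("pics/scene0.png");b=cv2.imread("pics/top0.png")
a=cv2.resize(a[140:300,200:440],None,fx=2.5,fy=2.5);b=cv2.resize(b[110:310,190:450][:,:240],None,fx=2.5,fy=2.5)
a=cv2.resize(a,(400,267)) if 0 else a
b=b[:,:600]
b=cv2.resize(b,(480,400))
a=cv2.resize(a,(320,213)) if 0 else a
im=np.zeros((600,800,3),np.uint8)
a2=cv2.resize(a,(450,300));im[:300,:450]=a2
b2=cv2.resize(b,(360,300));im[300:,:360]=b2
cv2.imwrite("pics/s1.png",a);cv2.imwrite("pics/t1.png",cv2.resize(cv2.imread("pics/top0.png")[110:310,190:450],None,fx=3,fy=3))
E
```

```text
(no output)
```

View pics/s1.png

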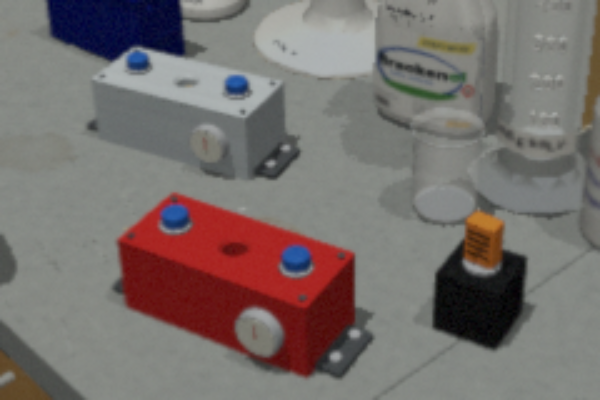

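View pics/t1.png

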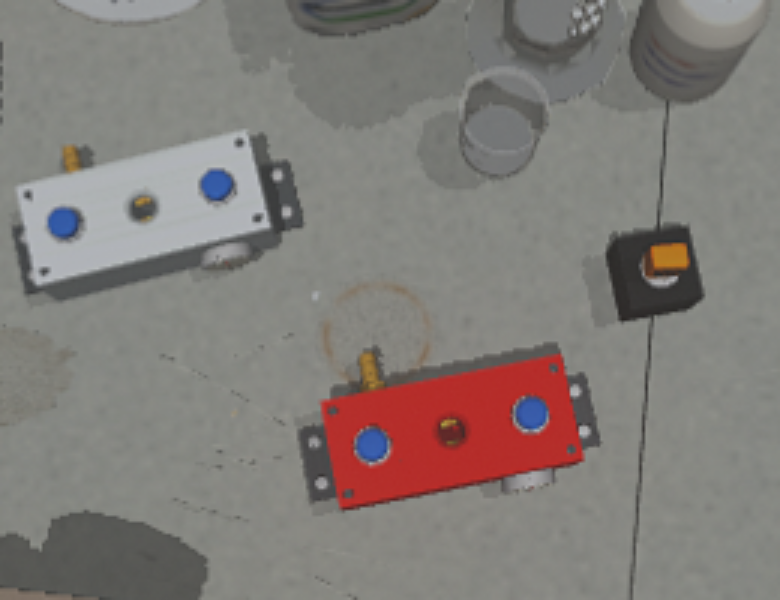

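The top view shows the grey metal manifold upper left with its open port at crop (143,207), which is full-image (238,179). The red look-alike is lower middle. The stand with the orange plug is at crop (665,260), and the beaker's base is at crop (498,140). Next I'll work out distances and the first move.

```bash
cat >> h.py <<'E'
def shift(target,yaw=None):
    s=observe(); Rt=R.from_rotvec(s["tcp_rot"]); d=np.array(target)-s["position"]
    u=Rt.inv().apply(d)/250; out=[u]
    y=Rt.apply([0,1,0]); print("pos",s["position"],"tool y dir deg",np.degrees(np.arctan2(y[1],y[0])),"shift",np.round(u,4))
    if yaw is not None: # desired tool-y direction deg (mod 180), tool straight down
        cands=[]
        for k in (0,180):
            a=np.radians(yaw+k); Y=np.array([np.cos(a),np.sin(a),0]); Z=np.array([0,0,-1.]); X=np.cross(Y,Z)
            v=(Rt.inv()*R.from_matrix(np.c_[X,Y,Z])).as_rotvec(); cands.append(v)
        for v in cands: print("   turn",np.round(v/(2*np.pi),4), "deg",np.degrees(np.linalg.norm(v)).round(1))
E
python3 - <<'E'
from h import *
np.set_printoptions(precision=4,suppress=True)
f=lambda x,y,o=(190,110),s=3:(o[0]+x/s,o[1]+y/s)
for n,p,z in [("port",(142.5,207),64),("orange top",(669,258),92),("bottle base edge",(680,102),0),("beaker base",(498,143),0),("cyl base edge",(550,100),0),("cap1",(64,222),78),("cap2",(217,184),78)]:
    print(n,at_z("top",f(*p),z))
print("scene bottle", at_z("scene",(200+590/2.5,140+240/2.5),0), "port scene",at_z("scene",(200+188/2.5,140+82/2.5),64))
c=calibration("wrist");T=np.array(c["world_from_camera"]);s=observe()
Rt=R.from_rotvec(s["tcp_rot"]);print("cam in tool",Rt.inv().apply(T[:3,3]-s["position"]));print(Rt.as_matrix().T@T[:3,:3],c["fx"],c["cx"],c["cy"])
print(s["tcp_rot"]);shift([450,200,230],80)
E
```

```text
port [537.0894 160.6755  64.    ]
orange top [ 533.64  -186.432   92.   ]
bottle base edge [ 669.2639 -201.3721    0.    ]
beaker base [624.5369 -73.2453   0.    ]
cyl base edge [ 660.6232 -107.6274    0.    ]
cap1 [518.6024 207.8781  78.    ]
cap2 [554.7063 110.9609  78.    ]
scene bottle [ 677.8423 -184.5081    0.    ] port scene [538.3527 157.8429  64.    ]
cam in tool [  69.7991    0.5341 -159.5375]
[[ 0.0009 -0.9643 -0.2648]
 [ 1.      0.0008  0.0005]
 [-0.0003 -0.2648  0.9643]] 280.8886851391297 319.856316963246 202.40340861846875
[ 3.0556 -0.7297  0.    ]
pos [304.9862 602.1358 226.5467] tool y dir deg -116.8613431030785 shift [ 1.2443  1.1729 -0.0138]
   turn [-0.     -0.      0.4532] deg 163.1
   turn [ 0.     -0.     -0.0468] deg 16.9
```

```bash
python3 - <<'E'
import cv2,numpy as np
a=cv2.imread("pics/scene0.png");b=cv2.imread("pics/top0.png")
cv2.imwrite("pics/both.png",np.vstack([cv2.resize(a,(480,300)),cv2.resize(b,(480,300))]))
E
```

```text
(no output)
```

View pics/both.png

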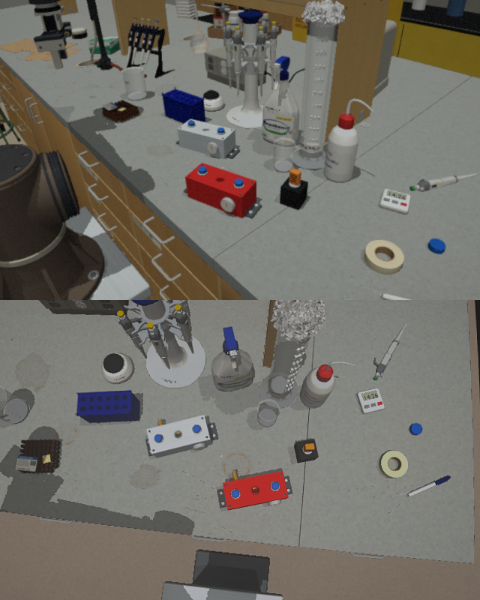

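The picture shows the way clear: the blue rack, carousel and cylinder all stand at x > 600. I'll move to above the metal manifold.

>>> jog_arm --series '[[[0,0,0],[0.81,0.58,0],-1],[[0,0,0],[0.81,0.58,0],-1],[[0,0,0],[0.81,0.58,0],-1],[[0,0,0],[0.81,0.58,0],-1],[[0,0,0],[0.81,0.58,0],-1],[[0,0,0],[0.81,0.58,0],-1]]'

```text
clock: 1.7
position: [421.7, 376.9, 227.2]
tcp_rot: [3.054, -0.736, 0.0]
force: [0.4, 1.5, -0.3]
gripper_width: 1.001
grip_force: 0.0
```

>>> jog_arm --series '[[[0,0,0.175],[0.81,0.58,0],-1],[[0,0,0.175],[0.81,0.58,0],-1],[[0,0,0.175],[0.81,0.58,0],-1],[[0,0,0.175],[0.81,0.58,0],-1],[[0,0,0.175],[0.81,0.58,0],-1],[[0,0,0.175],[0.81,0.58,0],-1],[[0,0,0.175],[0.81,0.58,0],-1],[[0,0,0.175],[0.81,0.58,0],-1],[[0,0,0.175],[0.81,0.58,0],-1],[[0,0,0.175],[0.81,0.58,0],-1]]'

```text
clock: 2.7
position: [535.3, 160.7, 226.6]
tcp_rot: [-2.226, 2.216, -0.0]
force: [-0.0, -0.2, -1.1]
gripper_width: 1.001
grip_force: 0.0
```

```bash
python3 - <<'E'
from h import *
np.set_printoptions(precision=4,suppress=True)
save("w_port",get_image("wrist")); C=calibration("wrist"); s=observe(); print(s["clock"],s["position"],s["joint_pos"])
for n,z in (("port",64),("manifold",0)):
    for d in landmark_of("wrist",n)[:3]: print(n,round(d["conf"],2),np.array(d["location"]),at_z("wrist",d["location"],z,C))
shift([533.6,-186.4,200],180)
E
```

```text
2.75 [535.2464 160.7629 226.5931] [ 0.6421  0.1683 -0.2475  0.     -1.1549 -0.6376]
port 0.68 [314.5 190.8] [539.911  163.9338  64.    ]
manifold 0.74 [316.2 181.4] [538.6754 165.1908   0.    ]
manifold 0.16 [320.4 191.2] [532.7265 179.2006   0.    ]
pos [535.2175 160.7414 226.5901] tool y dir deg -179.77279878008014 shift [1.3885 0.012  0.1063]
   turn [-0.      0.      0.0006] deg 0.2
   turn [-0.     -0.     -0.4994] deg 179.8
```

View pics/w_port.png

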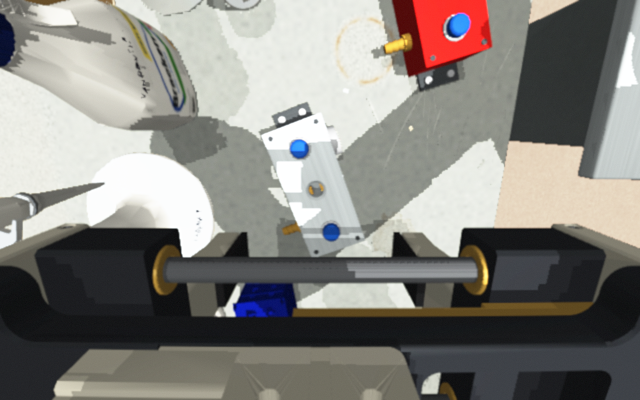

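The picture shows the metal manifold with its open port at (316,188) and caps at (299,149) and (331,232). The red look-alike is at top right. Now on to the plug.

>>> jog_arm --series '[[[0,0,0],[0.69,0,0],-1],[[0,0,0],[0.69,0,0],-1],[[0,0,0],[0.69,0,0],-1],[[0,0,0],[0.69,0,0],-1],[[0,0,0],[0.69,0,0],-1]]'

```text
clock: 3.35
position: [535.3, -14.6, 226.7]
tcp_rot: [2.222, -2.221, 0.0]
force: [0.5, -0.9, -0.1]
gripper_width: 1.002
grip_force: 0.0
```

>>> jog_arm --series '[[[0,0,0],[0.69,0,0],-1],[[0,0,0],[0.69,0,0],-1],[[0,0,0],[0.69,0,0],-1],[[0,0,0],[0.69,0,0],-1],[[0,0,0],[0.69,0,0],-1],[[0,0,0],[0.69,0,0],-1]]'

```text
clock: 3.95
position: [536.2, -184.4, 226.3]
tcp_rot: [2.223, -2.219, -0.001]
force: [0.3, 0.5, 0.4]
gripper_width: 1.001
grip_force: 0.0
```

```bash
python3 - <<'E'
from h import *
np.set_printoptions(precision=4,suppress=True)
im=get_image("wrist"); C=calibration("wrist"); s=observe(); print(s["clock"],s["position"],s["joint_pos"])
save("w_plug",im)
for n,z in (("plug",8),("stand",0)):
    for d in landmark_of("wrist",n)[:2]: print(n,round(d["conf"],2),np.array(d["location"]),at_z("wrist",d["location"],z,C))
    for d in boxes_of("wrist",n)[:2]: print(n,round(d["conf"],2),np.array(d["rect"]))
cv2.imwrite("pics/w_plug_c.png",cv2.resize(im[110:230,230:390,::-1],None,fx=4,fy=4,interpolation=cv2.INTER_CUBIC))
E
```

```text
4.0 [ 536.266  -183.8785  226.4663] [ 0.0147  0.182  -0.2307 -0.0002 -1.1582 -0.0117]
plug 0.94 [321.2 180.3] [ 532.7225 -182.5746    8.    ]
plug 0.81 [322.4 189.6  19.4  29.5]
stand 0.74 [318.6 178.2] [ 536.3057 -183.9989    0.    ]
stand 0.87 [316.  184.9  46.   52.5]
```

View pics/w_plug_c.png

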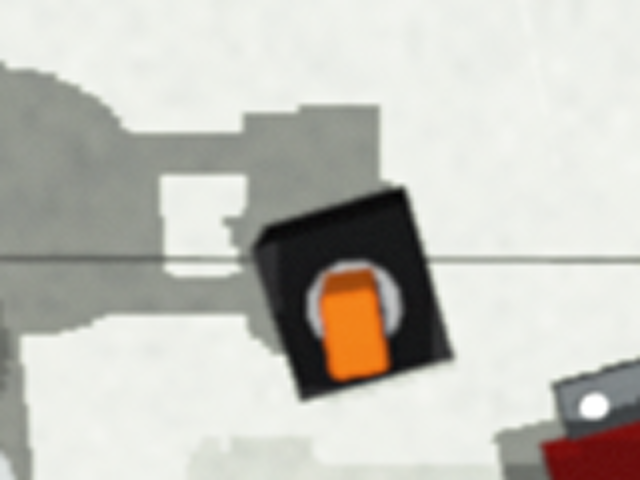

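The crop shows the stand with the collar visible. The orange top face has corners at about (325,292), (377,285), (390,373) and (333,382).

```bash
python3 - <<'E'
from h import *
np.set_printoptions(precision=4,suppress=True)
C=calibration("wrist")
P=[at_z("wrist",(230+x/4,110+y/4),92,C) for x,y in ((325,292),(377,285),(390,373),(333,382))]
print(np.array(P),np.mean(P,0))
l=(P[0]+P[1]-P[2]-P[3])/2; w=(P[1]+P[2]-P[0]-P[3])/2
print("len",np.linalg.norm(l),np.degrees(np.arctan2(l[1],l[0])),"w",np.linalg.norm(w),np.degrees(np.arctan2(w[1],w[0])))
print("collar",at_z("wrist",(230+355/4,110+308/4),56,C))
c=np.mean(P,0); shift([c[0],c[1],120],np.degrees(np.arctan2(w[1],w[0])))
E
```

```text
[[ 544.0123 -195.2171   92.    ]
 [ 530.1713 -197.1812   92.    ]
 [ 526.4159 -172.9024   92.    ]
 [ 541.909  -170.2823   92.    ]] [ 535.6271 -183.8957   92.    ]
len 24.78056473757543 -83.2109929023628 w 14.845071777423271 -171.11795938245345
collar [ 536.0914 -183.1269   56.    ]
pos [ 536.3621 -183.4631  226.7175] tool y dir deg -179.76152961557833 shift [0.0017 0.0031 0.4269]
   turn [-0.     0.    -0.024] deg 8.6
   turn [0.     0.0001 0.476 ] deg 171.4
```

>>> jog_arm --series '[[[0,0,-0.022],[0.002,0.002,0.3],-1],[[0,0,-0.022],[0.002,0.002,0.4],-1],[[0,0,-0.022],[0.002,0.002,0.5],-1],[[0,0,-0.022],[0.002,0.002,0.6],-1],[[0,0,-0.022],[0.002,0.002,0.664],-1],[[0,0,-0.022],[0.002,0.002,0.664],-1],[[0,0,-0.022],[0.002,0.002,0.664],-1]]' --grip_force 50

```text
clock: 4.9
position: [536.0, -184.6, 61.0]
tcp_rot: [2.373, -2.058, 0.0]
force: [-0.8, -0.8, 0.2]
gripper_width: 0.996
grip_force: 0.0
```

>>> jog_arm --series '[[[0,0,0],[0,0,0],0.5],[[0,0,0],[0,0,0],1],[[0,0,0],[0,0,0],1],[[0,0,0],[0,0,0],1],[[0,0,0],[0,0,0],1],[[0,0,0],[0,0,0],1],[[0,0,0],[0,0,0],1],[[0,0,0],[0,0,0],1]]'

```text
clock: 5.7
position: [535.6, -185.1, 60.5]
tcp_rot: [2.372, -2.06, -0.0]
force: [-0.6, 0.2, 0.6]
gripper_width: 0.337
grip_force: 0.0
```

>>> jog_arm --series '[[[0,0,0],[0,0,0],1],[[0,0,0],[0,0,0],1],[[0,0,0],[0,0,0],1],[[0,0,0],[0,0,0],1],[[0,0,0],[0,0,0],1]]'

```text
clock: 6.2
position: [536.4, -185.1, 60.8]
tcp_rot: [-2.372, 2.059, -0.002]
force: [4.4, 0.0, 0.9]
gripper_width: 0.181
grip_force: 50.0
```

>>> jog_arm --series '[[[0,0,0],[0,0,-0.06],1],[[0,0,0],[0,0,-0.15],1],[[0,0,0],[0,0,-0.3],1],[[0,0,0],[0,0,-0.46],1],[[0,0,0],[0,0,-0.46],1],[[0,0,0],[0,0,-0.46],1]]'

```text
clock: 6.8
position: [535.2, -184.9, 176.1]
tcp_rot: [-2.371, 2.06, -0.0]
force: [-0.5, 0.1, -1.6]
gripper_width: 0.182
grip_force: 50.0
```

```bash
python3 - <<'E'
from h import *
np.set_printoptions(precision=4,suppress=True)
s=observe();print(s["clock"],s["force"],s["gripper_width"],s["grip_force"])
shift([537.5,161,176],172)
# port from the earlier top-view detections & first wrist picture (camera pose from TCP then)
E
```

```text
6.8 [-0.53    0.096  -1.5792] 0.18158047234824062 49.96476888656616
pos [ 535.1976 -184.9458  176.0979] tool y dir deg -171.96291142570348 shift [-1.3689 -0.2026  0.001 ]
   turn [-0.0001  0.0001  0.0445] deg 16.0
   turn [-0.0001 -0.0002 -0.4555] deg 164.0
```

>>> jog_arm --series '[[[0,0,0],[-0.685,-0.101,0],1],[[0,0,0],[-0.685,-0.101,0],1],[[0,0,0],[-0.685,-0.101,0],1],[[0,0,0],[-0.685,-0.101,0],1],[[0,0,0],[-0.685,-0.101,0],1]]'

```text
clock: 7.3
position: [535.3, -9.5, 173.9]
tcp_rot: [2.373, -2.055, -0.003]
force: [0.5, -0.7, -0.3]
gripper_width: 0.181
grip_force: 50.0
```

>>> jog_arm --series '[[[0,0,0],[-0.685,-0.101,0],1],[[0,0,0],[-0.685,-0.101,0],1],[[0,0,0],[-0.685,-0.101,0],1],[[0,0,0],[-0.685,-0.101,0],1],[[0,0,0],[-0.685,-0.101,0],1],[[0,0,0],[-0.685,-0.101,0],1],[[0,0,0],[-0.685,-0.101,0],1]]'

```text
clock: 8.0
position: [537.0, 159.9, 174.7]
tcp_rot: [2.37, -2.06, -0.001]
force: [0.1, 0.0, -0.3]
gripper_width: 0.177
grip_force: 50.0
```

```bash
python3 - <<'E'
from h import *
np.set_printoptions(precision=4,suppress=True)
im=get_image("wrist"); C=calibration("wrist"); s=observe(); print(s["clock"],s["position"],s["force"],s["grip_force"])
for n,z in (("port",64),("plug",0)):
    for d in landmark_of("wrist",n)[:2]: print(n,round(d["conf"],2),np.array(d["location"]),at_z("wrist",d["location"],z,C))
print("tip expected px",proj("wrist",s["position"]+[0,0,-52.7],C),"port guess px",proj("wrist",np.array([537.5,161,64]),C))
cv2.imwrite("pics/w_ins.png",cv2.resize(im[90:250,220:420,::-1],None,fx=4,fy=3.75,interpolation=cv2.INTER_CUBIC))
get_image("top")
for d in landmark_of("top","plug")[:2]: print(d)
E
```

```text
8.05 [537.2349 159.7944 174.946 ] [-0.2624  0.9901 -1.2576] 49.96477782726288
port 0.64 [318.2 202.8] [536.6438 163.4213  64.    ]
plug 0.6 [321.3 217.6] [527.9378 199.3878   0.    ]
tip expected px [317.8268 217.7587] port guess px [317.6848 200.3642]
```

View pics/w_ins.png

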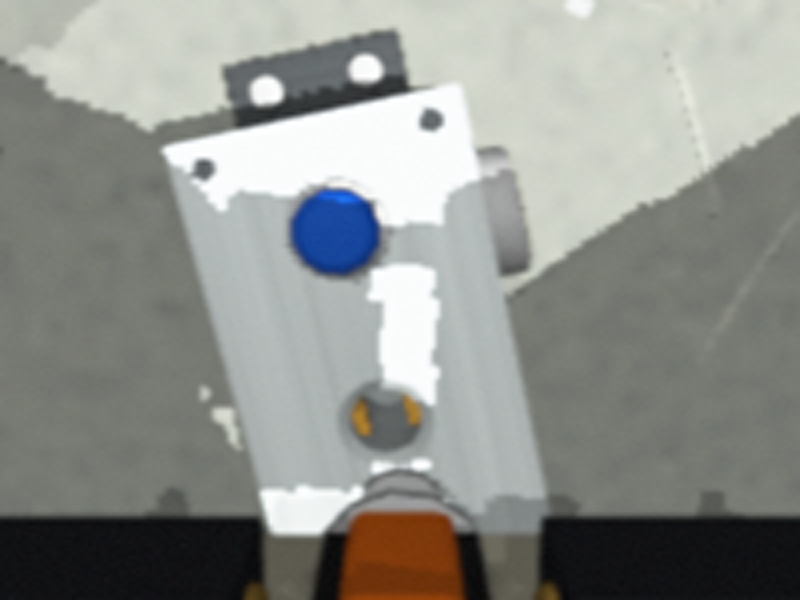

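The crop shows the open port mouth at about (388,417), which is px (317,201). The plug in hand is centred near crop x 403, roughly 3 px right of where the calibration puts it. That means the wrist camera has a lateral bias and the port lies about 3–4 mm further along +x. I'll correct that, then lower and check the two against each other from near.

>>> jog_arm --series '[[[0,0,0],[-0.002,-0.014,0.05],1],[[0,0,0],[-0.002,-0.014,0.1],1],[[0,0,0],[-0.002,-0.014,0.15],1],[[0,0,0],[-0.002,-0.014,0.18],1],[[0,0,0],[-0.002,-0.014,0.19],1],[[0,0,0],[-0.002,-0.014,0.19],1]]'

```text
clock: 8.85
position: [540.8, 162.0, 127.5]
tcp_rot: [2.371, -2.059, -0.0]
force: [0.2, -0.1, -0.3]
gripper_width: 0.18
grip_force: 50.0
```

```bash
python3 - <<'E'
from h import *
np.set_printoptions(precision=4,suppress=True)
im=get_image("wrist"); C=calibration("wrist"); s=observe(); print(s["clock"],s["position"],s["force"],s["grip_force"])
for n,z in (("port",64),("plug",72)):
    for d in landmark_of("wrist",n)[:2]: print(n,round(d["conf"],2),np.array(d["location"]),at_z("wrist",d["location"],z,C))
print("expected tip",proj("wrist",s["position"]+[0,0,-52.7],C),"collar top",proj("wrist",s["position"]+[0,0,-4.7],C))
a=cv2.resize(im[150:250,270:370,::-1],None,fx=5.5,fy=5.5,interpolation=cv2.INTER_CUBIC)
b=get_image("scene");c=proj("scene",s["position"]+[0,0,-30]).astype(int);print(c)
b=cv2.resize(b[c[1]-40:c[1]+40,c[0]-18:c[0]+18,::-1],None,fx=6.875,fy=6.875,interpolation=cv2.INTER_CUBIC)
cv2.imwrite("pics/near.png",np.hstack([a,b]))
E
```

```text
8.9 [541.0899 162.1996 128.0486] [-0.1426  0.4423  0.5464] 49.9647456407547
plug 0.88 [323.3 216.5] [536.7944 161.659   72.    ]
expected tip [317.9097 217.7312] collar top [317.46   241.8361]
[273 158]
```

View pics/near.png

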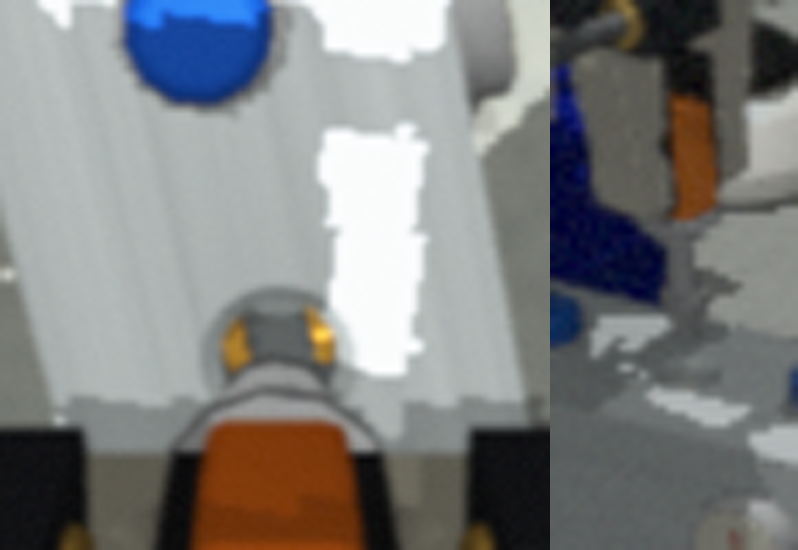

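```bash
python3 - <<'E'
from h import *
np.set_printoptions(precision=2,suppress=True)
C=calibration("wrist"); s=observe(); X=R.from_rotvec(s["tcp_rot"]).apply([1,0,0]); p=s["position"]
t=p+[0,0,-52.7]
f=lambda P:((proj("wrist",P,C)-[270,150])*5.5)
for n,h,r in (("tip",0,3),("cone top",14,8),("land",18,8),("shank",44,8),("collar bot",44,14),("collar top",48,14)):
    print(n,f(t+X*r+[0,0,h]),f(t+[0,0,h]))
q=np.array([p[0],p[1],64]);print("hole if aligned: far edge",f(q+X*12),"centre",f(q),"bore far",f(q+X*9+[0,0,-3]))
print(f(t+X*0+[0,0,84]), f(t+X*12+[0,0,84]))
E
```

```text
tip [263.85 352.54] [263.87 372.32]
cone top [263.12 348.82] [263.18 405.  ]
land [262.9  357.99] [262.96 415.12]
shank [261.26 427.2 ] [261.36 491.41]
collar bot [261.19 378.02] [261.36 491.41]
collar top [260.89 389.45] [261.07 505.06]
hole if aligned: far edge [264.32 271.12] centre [264.39 347.48] bore far [264.47 285.17]
[257.78 661.07] [257.52 541.36]
```

The near view shows the plug's cone just short of the port: land centre at crop x 284, port centre at x 279, and the port about 1 mm further along tool −x. I'll make that small correction and start inserting.

>>> jog_arm --series '[[[0,0,0],[-0.0035,-0.0035,0.01],1],[[0,0,0],[-0.0035,-0.0035,0.03],1],[[0,0,0],[-0.0035,-0.0035,0.045],1],[[0,0,0],[-0.0035,-0.0035,0.06],1],[[0,0,0],[-0.0035,-0.0035,0.075],1],[[0,0,0],[-0.0035,-0.0035,0.09],1],[[0,0,0],[-0.0035,-0.0035,0.1],1]]'

```text
clock: 9.75
position: [541.6, 163.0, 102.6]
tcp_rot: [2.372, -2.06, -0.0]
force: [-1.5, 0.5, 2.0]
gripper_width: 0.18
grip_force: 50.0
```

>>> jog_arm --series '[[[0,0,0],[0,0,0.005],1],[[0,0,0],[0,0,0.01],1],[[0,0,0],[0,0,0.015],1],[[0,0,0],[0,0,0.02],1],[[0,0,0],[0,0,0.025],1],[[0,0,0],[0,0,0.03],1],[[0,0,0],[0,0,0.03],1]]'

```text
clock: 10.45
position: [541.3, 162.9, 95.5]
tcp_rot: [2.371, -2.06, -0.001]
force: [-4.8, -0.3, 3.0]
gripper_width: 0.175
grip_force: 50.0
```

>>> jog_arm --series '[[[0,0,0],[0,0.003,0.005],1],[[0,0,0],[0,0.003,0.01],1],[[0,0,0],[0,0.003,0.015],1],[[0,0,0],[0,0.003,0.02],1],[[0,0,0],[0,0.003,0.02],1]]'

```text
clock: 10.95
position: [541.2, 163.2, 90.6]
tcp_rot: [-2.372, 2.059, -0.0]
force: [-2.6, 0.0, 1.0]
gripper_width: 0.182
grip_force: 50.0
```

>>> jog_arm --series '[[[0,0,0],[0,0.002,0.005],1],[[0,0,0],[0,0.002,0.01],1],[[0,0,0],[0,0.002,0.015],1],[[0,0,0],[0,0.002,0.02],1],[[0,0,0],[0,0.002,0.02],1]]'

```text
clock: 11.45
position: [541.0, 163.2, 85.6]
tcp_rot: [-2.372, 2.059, -0.001]
force: [-0.5, -0.4, 2.0]
gripper_width: 0.178
grip_force: 50.0
```

>>> jog_arm --series '[[[0,0,0],[0,0,0.004],1],[[0,0,0],[0,0,0.008],1],[[0,0,0],[0,0,0.012],1],[[0,0,0],[0,0,0.016],1],[[0,0,0],[0,0,0.016],1]]'

```text
clock: 11.95
position: [540.3, 162.9, 81.0]
tcp_rot: [2.372, -2.06, -0.0]
force: [-1.2, -0.2, -0.3]
gripper_width: 0.181
grip_force: 50.0
```

>>> jog_arm --series '[[[0,0,0],[0,0,0.004],1],[[0,0,0],[0,0,0.008],1],[[0,0,0],[0,0,0.012],1],[[0,0,0],[0,0,0.016],1],[[0,0,0],[0,0,0.016],1]]'

```text
clock: 12.45
position: [540.4, 162.9, 77.4]
tcp_rot: [2.372, -2.06, -0.0]
force: [0.3, -0.1, -0.6]
gripper_width: 0.178
grip_force: 50.0
```

>>> jog_arm --series '[[[0,0,0],[0,0,0.004],1],[[0,0,0],[0,0,0.008],1],[[0,0,0],[0,0,0.012],1],[[0,0,0],[0,0,0.012],1]]'

```text
clock: 12.85
position: [540.4, 162.9, 74.4]
tcp_rot: [2.372, -2.06, -0.0]
force: [-0.2, -0.9, -0.5]
gripper_width: 0.182
grip_force: 50.0
```

>>> jog_arm --series '[[[0,0,0],[0,0,0.002],1],[[0,0,0],[0,0,0.004],1],[[0,0,0],[0,0,0.006],1],[[0,0,0],[0,0,0.006],1]]'

```text
clock: 13.25
position: [540.4, 162.9, 73.0]
tcp_rot: [2.372, -2.06, -0.0]
force: [0.3, 0.7, 0.1]
gripper_width: 0.182
grip_force: 50.0
```

>>> jog_arm --series '[[[0,0,0],[0,0,0.001],1],[[0,0,0],[0,0,0.002],1],[[0,0,0],[0,0,0.002],1]]'

```text
clock: 13.55
position: [540.5, 163.0, 72.6]
tcp_rot: [-2.372, 2.06, -0.0]
force: [-1.0, -0.1, 0.4]
gripper_width: 0.179
grip_force: 50.0
```

>>> jog_arm --series '[[[0,0,0],[0,0,0.002],1],[[0,0,0],[0,0,0.004],1],[[0,0,0],[0,0,0.004],1]]'

```text
clock: 13.85
position: [540.5, 162.9, 72.5]
tcp_rot: [-2.372, 2.059, -0.001]
force: [-3.7, -0.6, 9.3]
gripper_width: 0.181
grip_force: 50.0
```

>>> jog_arm --series '[[[0,0,0],[0,0,0.002],1],[[0,0,0],[0,0,0.003],1],[[0,0,0],[0,0,0.003],1]]'

```text
clock: 14.15
position: [540.6, 163.0, 72.5]
tcp_rot: [-2.372, 2.059, -0.001]
force: [-7.3, -0.5, 16.4]
gripper_width: 0.186
grip_force: 50.0
```

>>> jog_arm --series '[[[0,0,0],[0,0.001,0.001],1],[[0,0,0],[0,0.002,0.002],1],[[0,0,0],[0,0.002,0.003],1],[[0,0,0],[0,0.002,0.003],1]]'

```text
clock: 14.55
position: [540.6, 163.0, 72.5]
tcp_rot: [-2.372, 2.058, -0.002]
force: [-6.9, -1.4, 19.9]
gripper_width: 0.183
grip_force: 50.0
```

>>> jog_arm --series '[[[0,0,0],[0,0.001,0.001],1],[[0,0,0],[0,0.001,0.002],1],[[0,0,0],[0,0.001,0.002],1],[[0,0,0],[0,0.001,0.002],1]]'

```text
clock: 14.95
position: [540.6, 163.0, 72.5]
tcp_rot: [-2.372, 2.057, -0.002]
force: [-8.0, -0.9, 24.0]
gripper_width: 0.18
grip_force: 50.0
```

```bash
python3 - <<'E'
from h import *
np.set_printoptions(precision=2,suppress=True)
for i in range(1):
    im=get_image("wrist"); s=observe(); print(s["position"],s["force"],s["gripper_width"])
a=cv2.resize(im[150:250,270:370,::-1],None,fx=5,fy=5,interpolation=cv2.INTER_CUBIC)
cv2.imwrite("pics/seat.png",a)
E
```

```text
[540.55 162.99  72.49] [-7.91 -2.39 23.65] 0.17807175488870022
```

View pics/seat.png

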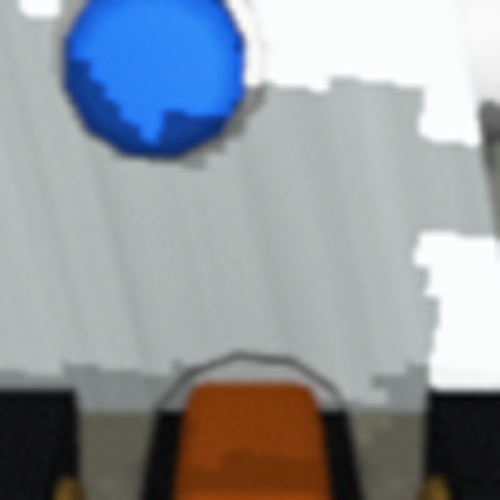

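The collar lies on the block and holds at 24 N. Now the pull: first I unload, then raise slowly.

>>> jog_arm --series '[[[0,0,0],[0,0,-0.003],1],[[0,0,0],[0,0,-0.006],1],[[0,0,0],[0,0,-0.009],1],[[0,0,0],[0,0,-0.011],1],[[0,0,0],[0,0,-0.011],1]]'

```text
clock: 15.5
position: [540.2, 163.1, 72.6]
tcp_rot: [-2.372, 2.059, -0.001]
force: [0.6, 0.3, 5.5]
gripper_width: 0.182
grip_force: 50.0
```

>>> jog_arm --series '[[[0,0,0],[0,0,-0.001],1],[[0,0,0],[0,0,-0.002],1],[[0,0,0],[0,0,-0.003],1],[[0,0,0],[0,0,-0.003],1]]'

```text
clock: 15.9
position: [539.4, 162.7, 72.7]
tcp_rot: [2.371, -2.06, -0.001]
force: [0.6, 0.7, 1.0]
gripper_width: 0.18
grip_force: 50.0
```

>>> jog_arm --series '[[[0,0,0],[0,-0.002,-0.001],1],[[0,0,0],[0,-0.003,-0.002],1],[[0,0,0],[0,-0.003,-0.003],1],[[0,0,0],[0,-0.003,-0.004],1],[[0,0,0],[0,-0.003,-0.004],1]]'

```text
clock: 16.4
position: [540.5, 162.9, 74.1]
tcp_rot: [2.372, -2.06, -0.0]
force: [0.4, 0.3, 0.1]
gripper_width: 0.178
grip_force: 50.0
```

>>> jog_arm --series '[[[0,0,0],[0,0,-0.001],1],[[0,0,0],[0,0,-0.002],1],[[0,0,0],[0,0,-0.003],1],[[0,0,0],[0,0,-0.003],1]]'

```text
clock: 16.8
position: [540.5, 163.0, 74.9]
tcp_rot: [-2.372, 2.06, -0.0]
force: [-1.1, 0.1, 0.6]
gripper_width: 0.177
grip_force: 50.0
```

>>> jog_arm --series '[[[0,0,0],[0,0,-0.001],1],[[0,0,0],[0,0,-0.002],1],[[0,0,0],[0,0,-0.003],1],[[0,0,0],[0,0,-0.004],1]]'

```text
clock: 17.2
position: [540.5, 163.0, 75.9]
tcp_rot: [-2.372, 2.06, -0.0]
force: [-0.3, 0.1, -0.5]
gripper_width: 0.177
grip_force: 50.0
```

>>> jog_arm --series '[[[0,0,0],[0,0,-0.001],1],[[0,0,0],[0,0,-0.002],1],[[0,0,0],[0,0,-0.003],1],[[0,0,0],[0,0,-0.003],1]]'

```text
clock: 17.6
position: [540.5, 163.0, 76.6]
tcp_rot: [-2.372, 2.06, -0.0]
force: [-0.1, 0.4, -0.3]
gripper_width: 0.182
grip_force: 50.0
```

>>> jog_arm --series '[[[0,0,0],[0,0,-0.001],1],[[0,0,0],[0,0,-0.002],1],[[0,0,0],[0,0,-0.003],1],[[0,0,0],[0,0,-0.003],1]]'

```text
clock: 18.0
position: [540.5, 162.9, 77.4]
tcp_rot: [-2.372, 2.06, -0.0]
force: [-0.8, 0.5, 0.2]
gripper_width: 0.182
grip_force: 50.0
```

>>> jog_arm --series '[[[0,0,0],[0,0,-0.001],1],[[0,0,0],[0,0,-0.002],1],[[0,0,0],[0,0,-0.003],1],[[0,0,0],[0,0,-0.003],1]]'

```text
clock: 18.4
position: [540.5, 163.0, 78.1]
tcp_rot: [-2.372, 2.06, -0.0]
force: [-0.1, 0.4, 0.2]
gripper_width: 0.178
grip_force: 50.0
```

>>> jog_arm --series '[[[0,0,0],[0,0,-0.001],1],[[0,0,0],[0,0,-0.002],1],[[0,0,0],[0,0,-0.003],1],[[0,0,0],[0,0,-0.003],1]]'

```text
clock: 18.8
position: [540.5, 163.0, 78.9]
tcp_rot: [-2.372, 2.06, -0.0]
force: [0.2, 1.0, -1.1]
gripper_width: 0.18
grip_force: 50.0
```

>>> jog_arm --series '[[[0,0,0],[0,0,-0.001],1],[[0,0,0],[0,0,-0.002],1],[[0,0,0],[0,0,-0.003],1],[[0,0,0],[0,0,-0.003],1]]'

```text
clock: 19.2
position: [540.5, 163.0, 79.6]
tcp_rot: [-2.372, 2.06, -0.0]
force: [0.7, -0.1, -0.6]
gripper_width: 0.182
grip_force: 50.0
```

>>> jog_arm --series '[[[0,0,0],[0,0,-0.001],1],[[0,0,0],[0,0,-0.002],1],[[0,0,0],[0,0,-0.003],1],[[0,0,0],[0,0,-0.003],1]]'

```text
clock: 19.6
position: [540.5, 163.0, 80.4]
tcp_rot: [-2.372, 2.06, -0.0]
force: [-1.3, 0.1, -0.3]
gripper_width: 0.178
grip_force: 50.0
```

>>> jog_arm --series '[[[0,0,0],[0,0,-0.001],1],[[0,0,0],[0,0,-0.002],1],[[0,0,0],[0,0,-0.003],1],[[0,0,0],[0,0,-0.003],1]]'

```text
clock: 20.0
position: [540.5, 162.9, 81.1]
tcp_rot: [-2.372, 2.06, -0.0]
force: [-0.0, -0.4, 0.2]
gripper_width: 0.183
grip_force: 50.0
```

>>> jog_arm --series '[[[0,0,0],[0,0,-0.001],1],[[0,0,0],[0,0,-0.002],1],[[0,0,0],[0,0,-0.003],1],[[0,0,0],[0,0,-0.003],1]]'

```text
clock: 20.4
position: [540.5, 162.9, 81.8]
tcp_rot: [-2.372, 2.06, -0.0]
force: [0.1, 0.2, -1.1]
gripper_width: 0.18
grip_force: 50.0
```

>>> jog_arm --series '[[[0,0,0],[0,0,-0.001],1],[[0,0,0],[0,0,-0.002],1],[[0,0,0],[0,0,-0.003],1],[[0,0,0],[0,0,-0.003],1]]'

```text
clock: 20.8
position: [540.5, 162.9, 82.4]
tcp_rot: [2.372, -2.06, -0.0]
force: [0.4, -0.1, -3.4]
gripper_width: 0.18
grip_force: 50.0
```

>>> jog_arm --series '[[[0,0,0],[0,0,-0.001],1],[[0,0,0],[0,0,-0.001],1],[[0,0,0],[0,0,-0.002],1],[[0,0,0],[0,0,-0.002],1]]'

```text
clock: 21.2
position: [540.3, 162.9, 82.6]
tcp_rot: [2.372, -2.06, -0.0]
force: [3.4, 0.3, -10.1]
gripper_width: 0.182
grip_force: 49.9
```

>>> jog_arm --series '[[[0,0,0],[0,0,-0.001],1],[[0,0,0],[0,0,-0.001],1],[[0,0,0],[0,0,-0.001],1]]'

```text
clock: 21.5
position: [540.3, 162.9, 82.7]
tcp_rot: [2.371, -2.06, -0.001]
force: [4.6, 1.5, -17.6]
gripper_width: 0.176
grip_force: 49.9
```

>>> jog_arm --series '[[[0,0,0],[0,0,0.0007],1],[[0,0,0],[0,0,0.0007],1]]'

```text
clock: 21.7
position: [540.3, 162.9, 82.7]
tcp_rot: [2.372, -2.06, -0.0]
force: [4.7, 1.1, -18.0]
gripper_width: 0.181
grip_force: 49.9
```

>>> jog_arm --series '[[[0,0,0],[0,0,0.001],1],[[0,0,0],[0,0,0.001],1]]'

```text
clock: 21.9
position: [540.3, 162.9, 82.8]
tcp_rot: [2.372, -2.06, -0.0]
force: [4.1, 0.9, -16.5]
gripper_width: 0.177
grip_force: 49.9
```

>>> jog_arm --series '[[[0,0,0],[0,0,0.0005],1],[[0,0,0],[0,0,0.0005],1],[[0,0,0],[0,0,0.0005],1]]'

```text
clock: 22.2
position: [540.3, 162.9, 82.8]
tcp_rot: [2.372, -2.06, -0.0]
force: [3.9, 0.5, -16.3]
gripper_width: 0.174
grip_force: 49.9
```

>>> jog_arm --series '[[[0,0,0],[0,0,0.0005],1],[[0,0,0],[0,0,0.0005],1],[[0,0,0],[0,0,0.0006],1],[[0,0,0],[0,0,0.0006],1]]'

```text
clock: 22.6
position: [540.4, 162.9, 82.7]
tcp_rot: [2.372, -2.06, -0.0]
force: [1.9, 1.6, -13.1]
gripper_width: 0.186
grip_force: 49.9
```

>>> jog_arm --series '[[[0,0,0],[0,0,0],1],[[0,0,0],[0,0,0],1],[[0,0,0],[0,0,0],1],[[0,0,0],[0,0,0],1]]'

```text
clock: 23.0
position: [540.4, 162.9, 82.7]
tcp_rot: [2.372, -2.06, -0.0]
force: [1.5, 1.0, -11.2]
gripper_width: 0.182
grip_force: 50.0
```

>>> jog_arm --series '[[[0,0,0],[0,0,-0.001],1],[[0,0,0],[0,0,-0.001],1],[[0,0,0],[0,0,-0.001],1]]'

```text
clock: 23.3
position: [540.4, 162.9, 82.8]
tcp_rot: [2.372, -2.06, -0.0]
force: [1.1, 0.6, -13.4]
gripper_width: 0.178
grip_force: 49.9
```

>>> jog_arm --series '[[[0,0,0],[0,0,-0.0004],1],[[0,0,0],[0,0,-0.0004],1],[[0,0,0],[0,0,-0.0004],1]]'

```text
clock: 23.6
position: [540.4, 162.9, 82.8]
tcp_rot: [2.372, -2.06, -0.0]
force: [2.0, 0.7, -14.5]
gripper_width: 0.179
grip_force: 49.9
```

>>> jog_arm --series '[[[0,0,0],[0,0,0],1],[[0,0,0],[0,0,0],1],[[0,0,0],[0,0,0],1]]'

```text
clock: 23.9
position: [540.4, 162.9, 82.9]
tcp_rot: [2.372, -2.06, -0.0]
force: [1.4, 0.4, -14.8]
gripper_width: 0.176
grip_force: 49.9
```

Steady near 15 N, so I'll hold it over two seconds with checks.

>>> jog_arm --series '[[[0,0,0],[0,0,0],1],[[0,0,0],[0,0,0],1],[[0,0,0],[0,0,0],1],[[0,0,0],[0,0,0],1],[[0,0,0],[0,0,0],1],[[0,0,0],[0,0,0],1]]'

```text
clock: 24.5
position: [540.4, 162.9, 82.9]
tcp_rot: [2.372, -2.06, -0.0]
force: [1.5, 0.7, -15.5]
gripper_width: 0.182
grip_force: 49.9
```

>>> jog_arm --series '[[[0,0,0],[0,0,0.0002],1],[[0,0,0],[0,0,0.0002],1],[[0,0,0],[0,0,0.0002],1],[[0,0,0],[0,0,0.0002],1],[[0,0,0],[0,0,0.0002],1],[[0,0,0],[0,0,0.0002],1]]'

```text
clock: 25.1
position: [540.4, 162.9, 82.9]
tcp_rot: [2.372, -2.06, -0.0]
force: [0.8, 0.3, -13.6]
gripper_width: 0.178
grip_force: 49.9
```

>>> jog_arm --series '[[[0,0,0],[0,0,0.0001],1],[[0,0,0],[0,0,0.0001],1],[[0,0,0],[0,0,0.0001],1],[[0,0,0],[0,0,0.0001],1],[[0,0,0],[0,0,0.0001],1],[[0,0,0],[0,0,0.0001],1]]'

```text
clock: 25.7
position: [540.5, 162.9, 82.9]
tcp_rot: [2.372, -2.06, 0.0]
force: [0.4, 0.3, -12.6]
gripper_width: 0.179
grip_force: 50.0
```

>>> jog_arm --series '[[[0,0,0],[0,0,0.0001],1],[[0,0,0],[0,0,0.0001],1],[[0,0,0],[0,0,0.0001],1],[[0,0,0],[0,0,0.0001],1],[[0,0,0],[0,0,0.0001],1],[[0,0,0],[0,0,0.0001],1]]'

```text
clock: 26.3
position: [540.5, 162.9, 82.9]
tcp_rot: [-2.372, 2.06, -0.0]
force: [-0.6, 0.3, -10.0]
gripper_width: 0.178
grip_force: 50.0
```

The hold above 13 N lasted about 2 s. There is time to spare, so I'll do one clean repeat at 15 N.

>>> jog_arm --series '[[[0,0,0],[0,0,-0.001],1],[[0,0,0],[0,0,-0.0015],1],[[0,0,0],[0,0,-0.0015],1]]'

```text
clock: 26.6
position: [540.5, 162.9, 83.0]
tcp_rot: [2.372, -2.06, -0.0]
force: [0.9, 0.4, -14.6]
gripper_width: 0.179
grip_force: 49.9
```

>>> jog_arm --series '[[[0,0,0],[0,0,0],1],[[0,0,0],[0,0,0],1],[[0,0,0],[0,0,0],1]]'

```text
clock: 26.9
position: [540.4, 162.9, 83.1]
tcp_rot: [2.372, -2.06, -0.0]
force: [0.8, 0.4, -15.1]
gripper_width: 0.176
grip_force: 49.9
```

>>> jog_arm --series '[[[0,0,0],[0,0,0],1],[[0,0,0],[0,0,0],1],[[0,0,0],[0,0,0],1],[[0,0,0],[0,0,0],1],[[0,0,0],[0,0,0],1],[[0,0,0],[0,0,0],1]]'

```text
clock: 27.5
position: [540.4, 162.9, 83.2]
tcp_rot: [2.372, -2.06, -0.0]
force: [1.0, -0.4, -16.3]
gripper_width: 0.18
grip_force: 49.9
```

>>> jog_arm --series '[[[0,0,0],[0,0,0],1],[[0,0,0],[0,0,0],1],[[0,0,0],[0,0,0],1],[[0,0,0],[0,0,0],1],[[0,0,0],[0,0,0],1],[[0,0,0],[0,0,0],1]]'

```text
clock: 28.1
position: [540.4, 162.9, 83.2]
tcp_rot: [2.372, -2.06, -0.0]
force: [1.1, 0.3, -16.1]
gripper_width: 0.175
grip_force: 49.9
```

>>> jog_arm --series '[[[0,0,0],[0,0,0],1],[[0,0,0],[0,0,0],1],[[0,0,0],[0,0,0],1],[[0,0,0],[0,0,0],1],[[0,0,0],[0,0,0],1],[[0,0,0],[0,0,0],1]]'

```text
clock: 28.7
position: [540.5, 162.9, 83.3]
tcp_rot: [2.372, -2.06, -0.0]
force: [0.7, -0.4, -14.7]
gripper_width: 0.183
grip_force: 49.9
```

Held for 2 s at 14.7–16.3 N. Now I lower the plug back down.

>>> jog_arm --series '[[[0,0,0],[0,0,0.008],1],[[0,0,0],[0,0,0.016],1],[[0,0,0],[0,0,0.024],1],[[0,0,0],[0,0,0.032],1],[[0,0,0],[0,0,0.04],1],[[0,0,0],[0,0,0.042],1],[[0,0,0],[0,0,0.044],1],[[0,0,0],[0,0,0.044],1]]'

```text
clock: 29.5
position: [541.0, 163.2, 72.6]
tcp_rot: [-2.372, 2.059, -0.001]
force: [-1.3, 0.4, 2.8]
gripper_width: 0.18
grip_force: 50.0
```

>>> jog_arm --series '[[[0,0,0],[0,0,0.002],1],[[0,0,0],[0,0,0.003],1],[[0,0,0],[0,0,0.003],1]]'

```text
clock: 29.8
position: [541.0, 163.2, 72.6]
tcp_rot: [-2.372, 2.058, -0.001]
force: [-4.1, -1.0, 10.3]
gripper_width: 0.178
grip_force: 50.0
```

>>> jog_arm --series '[[[0,0,0],[0,0,-0.003],1],[[0,0,0],[0,0,-0.003],0.6],[[0,0,0],[0,0,-0.003],0.4],[[0,0,0],[0,0,-0.003],0.2],[[0,0,0],[0,0,-0.003],0],[[0,0,0],[0,0,-0.003],0],[[0,0,0],[0,0,-0.003],0],[[0,0,0],[0,0,-0.003],0]]'

```text
clock: 30.6
position: [540.5, 163.0, 72.2]
tcp_rot: [2.372, -2.06, -0.0]
force: [0.4, -0.5, -0.3]
gripper_width: 0.5
grip_force: 0.0
```

>>> jog_arm --series '[[[0,0,0],[0,0,-0.02],0],[[0,0,0],[0,0,-0.06],0],[[0,0,0],[0,0,-0.12],0],[[0,0,0],[0,0,-0.25],0],[[0,0,0],[0,0,-0.4],0],[[0,0,0],[0,0,-0.5],0],[[0,0,0],[0,0,-0.5],0],[[0,0,0],[0,0,-0.5],0]]'

```text
clock: 31.4
position: [540.6, 163.1, 198.5]
tcp_rot: [-2.37, 2.058, -0.0]
force: [0.8, -0.5, -0.4]
gripper_width: 0.498
grip_force: 0.0
```

```bash
python3 - <<'E'
from h import *
im=get_image("wrist"); s=observe(); print(s["clock"],s["position"],s["force"])
a=cv2.resize(im[130:250,240:400,::-1],None,fx=3.75,fy=3.75,interpolation=cv2.INTER_CUBIC)
b=get_image("scene"); b=cv2.resize(b[140:300,230:430,::-1],None,fx=3,fy=2.8125,interpolation=cv2.INTER_CUBIC)
b=cv2.resize(b,(200*2,450)) if 0 else b
cv2.imwrite("pics/end.png",cv2.resize(np.hstack([a,b]),(800,300)))
E
```

```text
31.45 [540.12445245 162.82896435 197.38953246] [-0.36043928  0.11709811  0.06214621]
```

View pics/end.png

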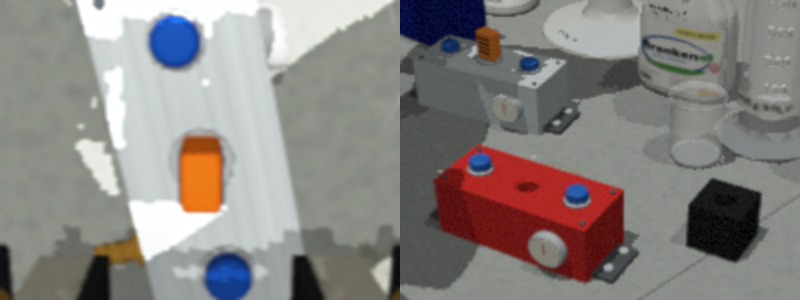

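The plug stands upright in the middle port of the metal manifold (scene crop (487,45)). The stand is empty and the beaker is untouched at (697,125), so I'm handing in.

```bash
python3 -c "
from workcell import *
print(job_done())"
```

```text
the job is handed in; nothing more can be done
None
```

The plug is pressed into the metal manifold's middle port, held under an upward pull of about 15 N for two seconds, lowered back onto its collar and released, with the beaker untouched. The job is handed in, and no verdict was returned.

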